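# Clear a choked downdraft table and reset its cutout

### The arm

A 6-joint arm with a two-finger parallel gripper is mounted at the origin on a cart in front of the work surface, level with it; the furniture and walls round the work are solid. World frame = base frame: x ahead of the robot, y to its left, z up, the work surface at z = 0. Lengths are in m, angles in rad, forces in N, time in s.
With the tool pointing down it reaches from about 0.325 to 0.775 m from the base axis. Payload 5.5 kg.
Tool frame: the origin (TCP) lies at the very end of the fingers, on their centre line; the grasp point (between the pads) lies 19 mm behind it; z points along the fingers, y is the line along which they close (so a half turn about z gives the same grasp; the last joint's range is limited). The gripper opens to 85 mm and grips with 20 to 120 N. Pads are 22 mm wide; open, the fingers measure 114 mm over their backs; the gripper's body (76 mm by 85 mm) begins 54 mm behind the grasp point. The pads swing forward as they close: fully open they stand 13 mm farther back than shut.
Start: joints at [1.268, 0.091, 1.231, -0, 1.82, -0.057], TCP at [0.146, 0.582, 0.231] pointing down, gripper open.
Joint ranges: [-2.87, 2.87], [-0.86, 2.18], [0.17, 2.46], [-1.51, 4.65], [0.06, 2.69], [-2.65, 2.65]. Speed limits (rad/s): [2.57, 2.57, 3.01, 3.14, 3.14, 3.14].

### API

Orientations are given as a unit quaternion [x, y, z, w].
In Python, from station import arm gives the robot as it stands.
- The arm moves only by the shell command python3 -m pendant 'ROWS'. ROWS is JSON, a list of rows, each an object of numbers: "grip": the closure, from 0 (fully open) to 1 (shut); "tx", "ty", "tz": the shift along the world's x, y, z in units of 50 mm (1.0 is 50 mm); "spin": the turn about the world's z in units of 5 degrees (1.0 is 5 degrees). In form: [{"grip": .., "tx": .., "ty": .., "tz": .., "spin": ..}, ...]. A call has 1 to 12 rows; each row is the pose to reach, as a shift and turn from the pose commanded when the call began; what a row does not reach only later rows make up. A row lasts 1/10 s, in which the tool goes at most 50 mm and 8.59 degrees, less where a joint would pass 70% of its speed; a pose out of reach is approached as far as the arm can. A call with a gripper value outside its range is refused whole. The fingers move at their own pace and stop on an object; the grip force is fixed at half the most. Time passes only in rows, so rows that repeat a pose let the fingers close. It gives the time, the measured TCP pose, the force, the opening and the grip force at its end, in the units of the state.
- arm.get_obs(): the state, without advancing time (a new reading comes with each control period).
- arm.camera(name): name is "side" or "top" or "wrist"; returns the picture (384x512x3 uint8, red, green, blue); there is no depth.
- arm.get_calibration(name): a dict with "fx", "fy", "cx", "cy" (pixels), "world_from_camera" (4x4, takes a point from camera to world coordinates); the wrist camera has in their place "mount" (4x4, takes a point from camera to tool coordinates, whose origin is the TCP and whose axes are the flange's). Camera axes: x right, y up, looking along -z (the intrinsics and any distortion apply to the point x, -y, -z); pixel columns grow to the right and rows downward; lengths in m; the calibration is good to about 2 mm. A picture is of the moment at which its call begins: read the wrist's pose just before it. get_calibration takes no time and is no camera call.
- arm.sign_off(): hands the job in; it is judged then, once.
The state is a dict: "time": time; "joint_pos": joint angles; "qd": joint speeds; "joint_efforts": joint torques, N m; "tool_pos": TCP position; "tcp_rot": TCP orientation; "force": force on the tool from outside, world axes, zero at the start; "torque": the same for the moment, N m; "finger_gap": opening from 0.0 (shut) to 1.0 (fully open); "grip_force": force on a finger pad.
Only numpy, scipy, OpenCV 4.12 (cv2) and the standard library are available. Lean on these libraries where they do the work, as an engineer would, in place of code of your own. Each camera call takes 0.05 s, during which the arm holds its last target. There are 200 camera calls.

### The job

The downdraft sanding table has cut out because its grille is covered: push its tripped lever fully off, clear everything from the grille, and only then throw the lever fully on again. The two waxed grab rails go on the drying rack, each laid across both dowels the same way up as it lies now; they are slippery and lopsided, so find each one's balance point with a small trial lift of an inch or so, shift your grip there until it hangs level, and carry it level. Drop the wood scraps lying on the grille into the scrap crate, and leave the mug and the bench dog alone.

Things in the scene. Friction and masses are not known exactly. Their poses are not given: they have to be found in the camera images.
- downdraft: benchtop downdraft sanding table, a low grey housing fixed on the bench; origin on the bench top under the middle of the housing. Its slotted grille, 310 (x) by 330 (y) mm, is level, 45 mm above the bench. A switch housing 94 by 72 mm and 51 mm high stands against its +y side, near its -x end, centred at (-105, +195) mm from the origin
- cutout (a joint): black cutout lever on the switch housing, swinging about an axis along the table's y: 0 = fully off, leaning 0.5 rad towards the table's -x (the robot's side); 1.0 = fully on, leaning 0.5 rad towards +x; both are hard stops. Stays where it is left (about 1.5 N at its tip moves it). A tripped lever stands in between, as it does at the start
- cutout_tip (a point): top end of the cutout lever's grip (a round grip 15 to 17 mm thick); the lever is 62 mm long from its pivot, which is 53 mm above the bench, straight below the middle of its swing
- rack: drying rack fixed on the bench: two parallel wooden dowels (16 mm thick, 170 mm long along the rack's y) on short posts, their centre lines at x = -30 and x = +30 mm, tops 100 mm above the bench; nothing between them. Origin on the bench top under the middle of the rack; x runs across the dowels
- crate_in (a point): scrap crate, a wooden slatted open box fixed on the bench, 160 (x) by 140 (y) by 85 mm high outside, walls 8 mm; this point is the centre of its inner floor, 8 mm above the bench
- mug_mid (a point): white mug that stands aside on the bench and is to be left alone; its centre, 48 mm up
- bench_dog: turned wooden bench dog, 34 mm across and 64 mm high, standing aside on the bench and to be left alone; origin at its underside
- rail_1_mid (a point): slick waxed grab rail, 300 mm: bull-nosed oak bar 28 wide, 32 high, with a dark iron shoe (50 x 46 x 36 high, flush below) on each end. Point: mid-length, 16 mm up; own x along the bar, bare from -85 to +85. 0.5 to 0.75 kg; one shoe is solid, the other cored, both look alike: it balances 35 to 75 mm from this point towards the solid one; held off balance it swivels, heavy end down. Starts on the grille
- rail_2_mid (a point): slick waxed grab rail, 300 mm: bull-nosed oak bar 28 wide, 32 high, with a dark iron shoe (50 x 46 x 36 high, flush below) on each end. Point: mid-length, 16 mm up; own x along the bar, bare from -85 to +85. 0.5 to 0.75 kg; one shoe is solid, the other cored, both look alike: it balances 35 to 75 mm from this point towards the solid one; held off balance it swivels, heavy end down. Starts on the grille
- scrap_stick_mid (a point): scrap of pale wood, a stick 34 by 110 by 22 mm high, long along its own y; this point is its centre, half-way up. Lies on the grille at the start; may be absent
- scrap_block_mid (a point): scrap of pale wood, a flat block 50 by 70 by 20 mm high, long along its own y; this point is its centre, half-way up. Lies on the grille at the start; may be absent
- scrap_cube_mid (a point): scrap of dark wood, a squat block 48 by 48 by 26 mm high; this point is its centre, half-way up. Lies on the grille at the start; may be absent
Mind the look-alikes: they are no part of the job. Leave any pink look-alike of the part that bears scrap_block_mid alone.

How it is judged:
By the outcome, as a careful person would: the job done as asked, in the order asked, and still so for the second after the job is handed in, with the robot touching nothing.
Of scrap_stick, scrap_block, scrap_cube only 2 to 3 are there at a start; the rules pass over those that are not, and their reading is None.
At some moment in a run one of scrap_stick, scrap_block, scrap_cube may be knocked a few centimetres aside while the robot is not near it.
It also fails if it takes over 210 s, if anything falls off the work surface, if the arm or the gripper's body presses on something with over 40 N, if the wrist force passes 120 N, or if a joint passes its speed limit or range.

## Working session

There is one attempt and no reset: what is moved stays moved. The work goes in short steps, Python scripts to look and compute and a shell command to move; the robot and the scene stay as the last step left them, time stands still between calls to the robot, and variables do not carry over. Pictures are saved under pics/ and viewed, at most 16 in all, crops included, and the job is handed in when it is done.

```bash
mkdir -p pics; ls; python3 - <<'E'
from station import arm
import cv2,numpy as np
for n in ("top","side"):
    im=arm.camera(n); cv2.imwrite(f"pics/{n}0.png",cv2.resize(im[:,:,::-1],(800,600),interpolation=cv2.INTER_CUBIC))
    cv2.imwrite(f"pics/raw_{n}0.png",im[:,:,::-1])
    c=arm.get_calibration(n);print(n,{k:(np.round(v,3).tolist()) for k,v in c.items()})
o=arm.get_obs();print(o)
c=arm.get_calibration("wrist");print(c)
E
```

```text
pics
top {'fx': 350.715, 'fy': 350.715, 'cx': 258.657, 'cy': 190.759, 'world_from_camera': [[0.009, 0.984, -0.175, 0.28], [-1.0, 0.009, -0.003, -0.002], [-0.001, 0.175, 0.985, 1.255], [0.0, 0.0, 0.0, 1.0]]}
side {'fx': 395.526, 'fy': 395.526, 'cx': 251.867, 'cy': 189.237, 'world_from_camera': [[0.992, 0.072, -0.106, 0.398], [-0.126, 0.371, -0.92, -1.052], [-0.027, 0.926, 0.377, 0.511], [0.0, 0.0, 0.0, 1.0]]}
{'time': 0.1, 'joint_pos': array([ 1.26829509e+00,  9.17691159e-02,  1.23180414e+00, -6.56506705e-06,
        1.81978772e+00, -5.67212645e-02]), 'qd': array([ 0.00114922, -0.00358238, -0.00220558, -0.00197003,  0.0007396 ,
       -0.0006239 ]), 'joint_efforts': array([ 1.73093853e-03, -4.60219038e+01, -4.19218755e+01, -1.48972695e-04,
        1.07059220e-02, -2.08316214e-05]), 'tool_pos': array([0.14592608, 0.58171506, 0.23025075]), 'tcp_rot': array([ 1.22581660e-01,  9.92458037e-01, -8.70506238e-04, -1.54821977e-04]), 'force': array([-0.3141698 , -0.14903928, -0.57654534]), 'torque': array([-0.04311331,  0.00289142, -0.01665344]), 'grip_force': 0.0, 'finger_gap': 0.9996709979425946}
{'fx': 331.68177325350746, 'fy': 331.68177325350746, 'cx': 252.43094133417523, 'cy': 194.62188396371113, 'mount': array([[ 1.16982148e-03,  9.49730848e-01,  3.13065406e-01,
         8.12263922e-02],
       [ 9.99999023e-01, -1.35069340e-03,  3.60866612e-04,
        -1.21507362e-03],
       [ 7.65581531e-04,  3.13064678e-01, -9.49731500e-01,
        -1.43059396e-01],
       [ 0.00000000e+00,  0.00000000e+00,  0.00000000e+00,
         1.00000000e+00]])}
```

View pics/top0.png

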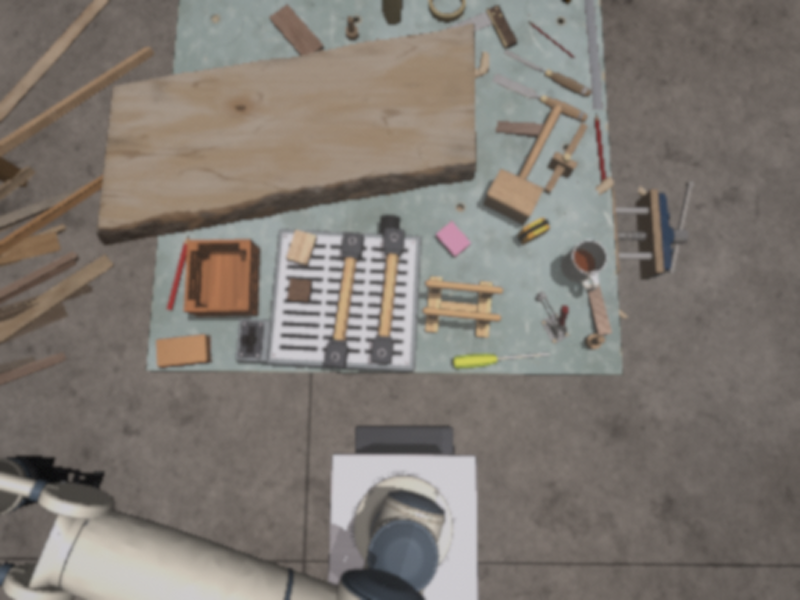

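View pics/side0.png

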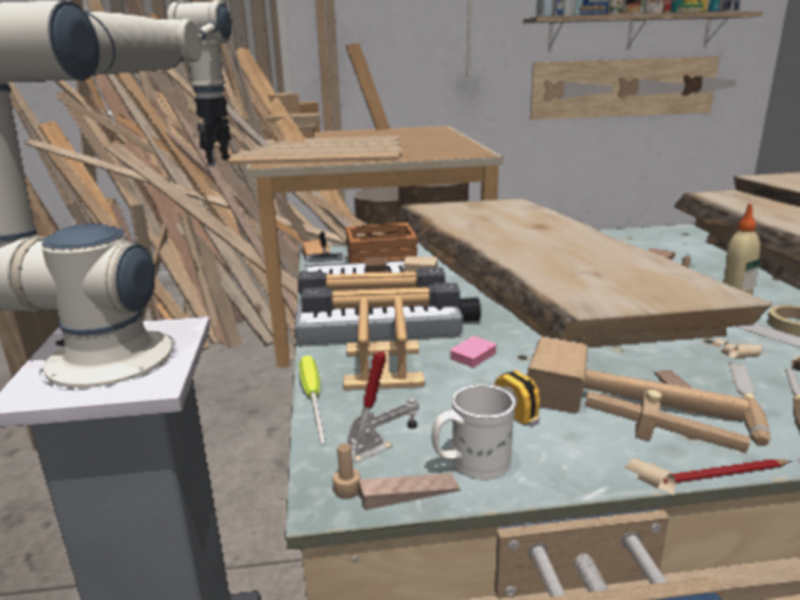

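The top view shows the block (300,247), the dark cube (300,290), rails at x≈345 and 389, the rack (462,306), crate (222,277), the switch housing (253,340) and the pink look-alike (453,240). No stick is visible.

```bash
cat > h.py <<'E'
from station import arm
import cv2,numpy as np
from scipy.spatial.transform import Rotation as R
def ray(n,u,v,pose=None):
    c=arm.get_calibration(n)
    if n=="wrist":
        T=np.eye(4);T[:3,:3]=R.from_quat(pose[1]).as_matrix();T[:3,3]=pose[0];M=T@c["mount"]
    else: M=c["world_from_camera"]
    d=M[:3,:3]@np.array([(u-c["cx"])/c["fx"],-(v-c["cy"])/c["fy"],-1]);return M[:3,3],d
def pt(n,u,v,z,s=1.5625,pose=None):
    o,d=ray(n,u/s,v/s,pose);return (o+d*(z-o[2])/d[2])
def snap(n,name,crop=None):
    o=arm.get_obs();im=arm.camera(n)[:,:,::-1];
    if crop: x0,y0,x1,y1=crop;im=im[y0:y1,x0:x1]
    s=min(800/im.shape[1],600/im.shape[0])
    cv2.imwrite("pics/"+name,cv2.resize(im,None,fx=s,fy=s,interpolation=cv2.INTER_CUBIC))
    p=(o["tool_pos"],o["tcp_rot"]);np.savez("pics/"+name+".npz",p=p[0],q=p[1]);print("scale",s,p);return p
def wp(name,u,v,z,s=1.5625):
    d=np.load("pics/"+name+".npz");return pt("wrist",u,v,z,s,(d["p"],d["q"]))
E
python3 - <<'E'
from h import *
for k,u,v,z in [("gr TL",284,232,.045),("gr TR",420,236,.045),("gr BL",271,362,.045),("gr BR",414,368,.045),
 ("block",300,247,.065),("cube",300,290,.071),("r1 top",352,245,.081),("r1 bot",336,354,.081),("r2 top",393,239,.081),("r2 bot",381,349,.081),
 ("d1L",428,283,.1),("d1R",502,290,.1),("d2L",425,308,.1),("d2R",500,318,.1),("crateTL",190,241,.085),("crateTR",257,241,.085),("crateBL",187,313,.085),("crateBR",256,313,.085),("sw TL",242,322,.051),("sw BR",268,362,.051),("pink",453,240,.02),("orange",183,350,.03),("red",180,270,.01)]:
    print(k,np.round(pt("top",u,v,z),3))
E
```

```text
gr TL [0.647 0.278 0.045]
gr TR [ 0.64  -0.034  0.045]
gr BL [0.35  0.293 0.045]
gr BR [ 0.34  -0.022  0.045]
block [0.606 0.236 0.065]
cube [0.507 0.231 0.071]
r1 top [0.608 0.118 0.081]
r1 bot [0.366 0.146 0.081]
r2 top [0.622 0.027 0.081]
r2 bot [0.378 0.05  0.081]
d1L [ 0.519 -0.05   0.1  ]
d1R [ 0.505 -0.209  0.1  ]
d2L [ 0.465 -0.044  0.1  ]
d2R [ 0.445 -0.203  0.1  ]
crateTL [0.612 0.476 0.085]
crateTR [0.614 0.328 0.085]
crateBL [0.451 0.47  0.085]
crateBR [0.453 0.321 0.085]
sw TL [0.437 0.36  0.051]
sw BR [0.35  0.298 0.051]
pink [ 0.639 -0.111  0.02 ]
orange [0.376 0.495 0.03 ]
red [0.564 0.525 0.01 ]
```

```bash
python3 -m pendant '[{"tx":0.6,"ty":-0.5,"spin":0.5,"grip":1},{"tx":1.2,"ty":-1,"spin":1,"grip":1},{"tx":1.8,"ty":-1.6,"spin":1.5,"grip":1},{"tx":2.4,"ty":-2.1,"spin":1.5,"grip":1},{"tx":3,"ty":-2.7,"spin":1.5,"grip":1},{"tx":3.6,"ty":-3.2,"spin":1.5,"grip":1},{"tx":4.2,"ty":-3.7,"spin":1.5,"grip":1},{"tx":4.8,"ty":-4.2,"spin":1.5,"grip":1},{"tx":5.2,"ty":-4.6,"spin":1.5,"grip":1},{"tx":5.5,"ty":-4.8,"spin":1.5,"grip":1},{"tx":5.6,"ty":-5,"spin":1.5,"grip":1},{"tx":5.6,"ty":-5,"spin":1.5,"grip":1}]'; python3 -c "
from h import *
snap('wrist','w1.png')"
```

```text
scale 1.5625 (array([0.14592608, 0.58171506, 0.23025075]), array([ 1.22581660e-01,  9.92458037e-01, -8.70506238e-04, -1.54821977e-04]))$[0]: bad value
```

View pics/w1.png

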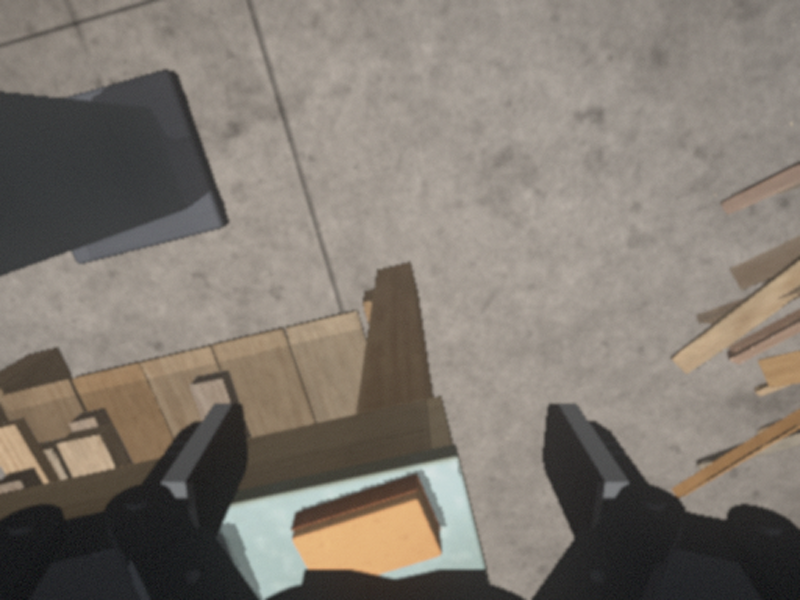

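```bash
python3 -m pendant '[{"tx":0.6,"ty":-0.5,"tz":0,"spin":0.5,"grip":1},{"tx":1.2,"ty":-1,"tz":0,"spin":1,"grip":1},{"tx":1.8,"ty":-1.6,"tz":0,"spin":1.5,"grip":1},{"tx":2.4,"ty":-2.1,"tz":0,"spin":1.5,"grip":1},{"tx":3,"ty":-2.7,"tz":0,"spin":1.5,"grip":1},{"tx":3.6,"ty":-3.2,"tz":0,"spin":1.5,"grip":1},{"tx":4.2,"ty":-3.7,"tz":0,"spin":1.5,"grip":1},{"tx":4.8,"ty":-4.2,"tz":0,"spin":1.5,"grip":1},{"tx":5.2,"ty":-4.6,"tz":0,"spin":1.5,"grip":1},{"tx":5.5,"ty":-4.8,"tz":0,"spin":1.5,"grip":1},{"tx":5.6,"ty":-5,"tz":0,"spin":1.5,"grip":1},{"tx":5.6,"ty":-5,"tz":0,"spin":1.5,"grip":1}]'; python3 -c "
from h import *
snap('wrist','w2.png')"
```

```text
time: 1.35
tool_pos: [0.4263, 0.331, 0.231]
tcp_rot: [0.058, 0.998, -0.0, -0.0]
force: [-0.3, 0.1, 0.8]
finger_gap: 0.002
grip_force: 0.0
scale 1.5625 (array([0.42632412, 0.33098438, 0.23096655]), array([ 5.82652729e-02,  9.98301049e-01, -3.14785824e-04, -2.74016434e-04]))
```

View pics/w2.png

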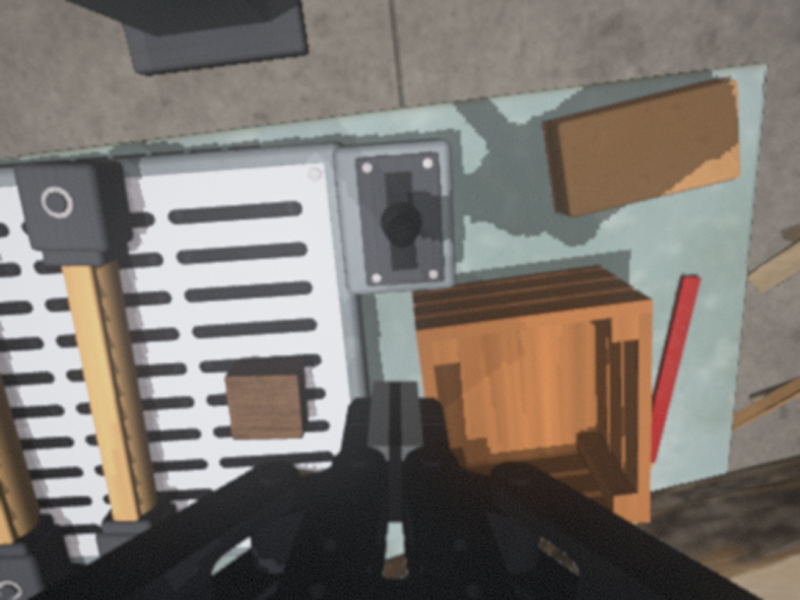

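```bash
python3 -c "
from h import *
f=lambda k,u,v,z:print(k,np.round(wp('w2.png',u,v,z),3))
f('tip',403,222,.113);f('plate',402,217,.053);f('hous TL',338,148,.051);f('hous BR',452,288,.051);f('cube',265,406,.071);f('cTL',415,325,.085);f('cTR',650,302,.085)
f('r1 shoe near circ',57,202,.081);f('r1 bar',100,270,.077);f('r1 barbot',122,500,.077)
"
```

```text
tip [0.388 0.338 0.113]
plate [0.395 0.338 0.053]
hous TL [0.35  0.305 0.051]
hous BR [0.444 0.365 0.051]
cube [0.505 0.235 0.071]
cTL [0.454 0.339 0.085]
cTR [0.456 0.477 0.085]
r1 shoe near circ [0.36  0.147 0.081]
r1 bar [0.401 0.157 0.077]
r1 barbot [0.562 0.125 0.077]
```

```bash
python3 -m pendant '[{"tx":-0.12,"ty":0.12,"tz":-0.8,"spin":0,"grip":1},{"tx":-0.12,"ty":0.12,"tz":-1.6,"spin":0,"grip":1},{"tx":-0.12,"ty":0.12,"tz":-2.3,"spin":0,"grip":1},{"tx":-0.12,"ty":0.12,"tz":-2.8,"spin":0,"grip":1},{"tx":-0.12,"ty":0.12,"tz":-2.8,"spin":0,"grip":1},{"tx":-0.3,"ty":0.12,"tz":-2.8,"spin":0,"grip":1},{"tx":-0.45,"ty":0.12,"tz":-2.8,"spin":0,"grip":1},{"tx":-0.55,"ty":0.12,"tz":-2.8,"spin":0,"grip":1},{"tx":-0.6,"ty":0.12,"tz":-2.8,"spin":0,"grip":1}]'
```

```text
time: 2.3
tool_pos: [0.396, 0.3388, 0.0932]
tcp_rot: [0.057, 0.998, 0.001, 0.001]
force: [1.6, 0.8, 0.9]
finger_gap: 0.005
grip_force: 0.9
```

Moving freely at ~1.6 N; push on to the stop.

```bash
python3 -m pendant '[{"tx":-0.1,"ty":0,"tz":0,"spin":0,"grip":1},{"tx":-0.1,"ty":0,"tz":0,"spin":0,"grip":1}]';  python3 -m pendant '[{"tx":-0.1,"ty":0,"tz":0,"spin":0,"grip":1},{"tx":-0.1,"ty":0,"tz":0,"spin":0,"grip":1}]'
```

```text
time: 2.5
tool_pos: [0.3931, 0.3384, 0.0933]
tcp_rot: [0.058, 0.998, 0.001, 0.003]
force: [9.1, 0.7, 0.5]
finger_gap: -0.0
grip_force: 4.0
time: 2.7
tool_pos: [0.3916, 0.3383, 0.0949]
tcp_rot: [0.059, 0.998, 0.002, 0.007]
force: [19.1, -1.0, 1.3]
finger_gap: 0.001
grip_force: 8.9
```

```bash
python3 -m pendant '[{"tx":0.4,"ty":0,"tz":0,"spin":0,"grip":1},{"tx":0.5,"ty":0,"tz":0.6,"spin":0,"grip":1},{"tx":0.5,"ty":0,"tz":1.3,"spin":0,"grip":1},{"tx":0.5,"ty":-0.2,"tz":2.1,"spin":0,"grip":0},{"tx":1,"ty":-0.9,"tz":2.2,"spin":0,"grip":0},{"tx":1.6,"ty":-1.5,"tz":2.2,"spin":0,"grip":0},{"tx":2.1,"ty":-2.1,"tz":2.2,"spin":0,"grip":0},{"tx":2.1,"ty":-2.1,"tz":2.2,"spin":0,"grip":0},{"tx":2.1,"ty":-2.1,"tz":2.2,"spin":0,"grip":0}]'; python3 -c "
from h import *
snap('wrist','w3.png')"
```

```text
time: 3.6
tool_pos: [0.4909, 0.2325, 0.2012]
tcp_rot: [0.058, 0.998, 0.0, -0.001]
force: [0.1, -0.4, -0.2]
finger_gap: 0.994
grip_force: 0.0
scale 1.5625 (array([0.49085973, 0.23247398, 0.20122772]), array([ 5.83583702e-02,  9.98295492e-01,  1.15441111e-04, -6.31416575e-04]))
```

View pics/w3.png

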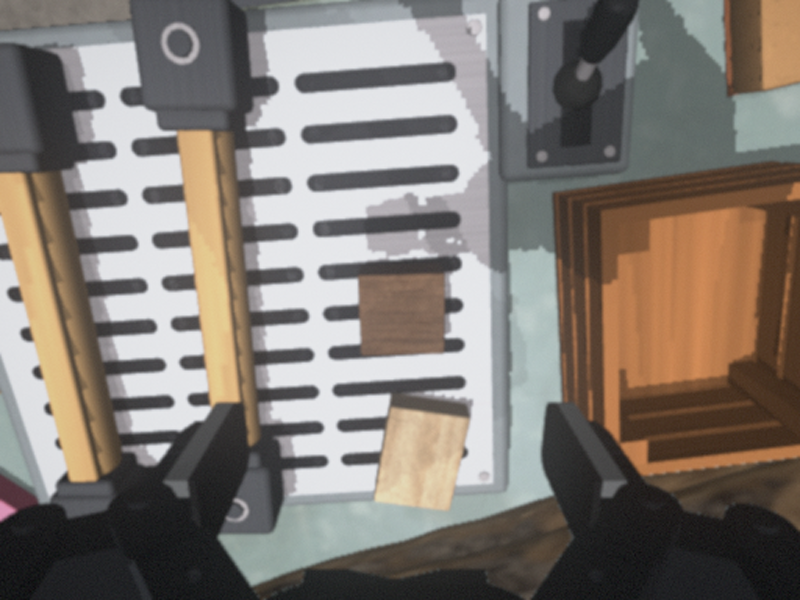

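```bash
python3 -c "
from h import *
f=lambda k,u,v,z:(print(k,np.round(wp('w3.png',u,v,z),3)))
f('cube',403,313,.071);f('cL',360,315,.071);f('cR',446,313,.071)
f('block',422,454,.065);f('b near',430,404,.065);f('b far',414,504,.065)
f('r1 n',207,130,.065);f('r1 f',234,435,.065);f('shoe1',181,43,.081);f('shoe1f',235,510,.081)
f('r2 n',30,172,.065);f('r2 f',95,472,.065)
f('crate TL',575,195,.085);f('crateBL',625,470,.085)
"
```

```text
cube [0.505 0.234 0.071]
cL [0.503 0.21  0.071]
cR [0.508 0.258 0.071]
block [0.601 0.236 0.065]
b near [0.567 0.244 0.065]
b far [0.638 0.227 0.065]
r1 n [0.397 0.146 0.065]
r1 f [0.574 0.122 0.065]
shoe1 [0.359 0.148 0.081]
shoe1f [0.617 0.118 0.081]
r2 n [0.407 0.049 0.065]
r2 f [0.591 0.028 0.065]
crate TL [0.449 0.326 0.085]
crateBL [0.612 0.354 0.085]
```

```bash
python3 -m pendant '[{"tx":0.28,"ty":0.03,"tz":-0.8,"spin":0,"grip":0},{"tx":0.28,"ty":0.03,"tz":-1.7,"spin":0,"grip":0},{"tx":0.28,"ty":0.03,"tz":-2.5,"spin":0,"grip":0},{"tx":0.28,"ty":0.03,"tz":-3,"spin":0,"grip":0},{"tx":0.28,"ty":0.03,"tz":-3,"spin":0,"grip":0},{"tx":0.28,"ty":0.03,"tz":-3,"spin":0,"grip":1},{"tx":0.28,"ty":0.03,"tz":-3,"spin":0,"grip":1},{"tx":0.28,"ty":0.03,"tz":-3,"spin":0,"grip":1},{"tx":0.28,"ty":0.03,"tz":-2.5,"spin":0,"grip":1},{"tx":0.28,"ty":0.03,"tz":-1.7,"spin":0,"grip":1},{"tx":0.28,"ty":0.03,"tz":-0.8,"spin":0,"grip":1},{"tx":0.28,"ty":0.03,"tz":-0.8,"spin":0,"grip":1}]'
```

```text
time: 4.85
tool_pos: [0.5082, 0.2358, 0.1715]
tcp_rot: [0.057, 0.998, 0.003, 0.007]
force: [1.0, -0.2, -0.4]
finger_gap: 0.541
grip_force: 63.8
```

```bash
python3 -m pendant '[{"tx":0,"ty":0.8,"tz":0,"spin":0,"grip":1},{"tx":0,"ty":1.7,"tz":0,"spin":0,"grip":1},{"tx":0,"ty":2.5,"tz":0,"spin":0,"grip":1},{"tx":0,"ty":3.1,"tz":0,"spin":0,"grip":1},{"tx":0,"ty":3.3,"tz":-0.4,"spin":0,"grip":1},{"tx":0,"ty":3.3,"tz":-1.1,"spin":0,"grip":1},{"tx":0,"ty":3.3,"tz":-1.7,"spin":0,"grip":1},{"tx":0,"ty":3.3,"tz":-1.7,"spin":0,"grip":1},{"tx":0,"ty":3.3,"tz":-1.7,"spin":0,"grip":0.25},{"tx":0,"ty":3.3,"tz":-1.7,"spin":0,"grip":0.25},{"tx":0,"ty":3.3,"tz":-0.9,"spin":0,"grip":0.25},{"tx":0,"ty":3.3,"tz":0,"spin":0,"grip":0.25}]'
```

```text
time: 6.05
tool_pos: [0.5047, 0.3991, 0.1627]
tcp_rot: [0.058, 0.998, -0.0, -0.0]
force: [0.4, 0.7, 1.4]
finger_gap: 0.748
grip_force: 0.0
```

```bash
python3 -m pendant '[{"tx":0.5,"ty":-0.8,"tz":0,"spin":-0.7,"grip":0},{"tx":1,"ty":-1.7,"tz":0,"spin":-1.4,"grip":0},{"tx":1.5,"ty":-2.5,"tz":0,"spin":-1.4,"grip":0},{"tx":1.92,"ty":-3.26,"tz":0,"spin":-1.4,"grip":0},{"tx":1.92,"ty":-3.26,"tz":-0.6,"spin":-1.4,"grip":0},{"tx":1.92,"ty":-3.26,"tz":-1.4,"spin":-1.4,"grip":0},{"tx":1.92,"ty":-3.26,"tz":-2.25,"spin":-1.4,"grip":0},{"tx":1.92,"ty":-3.26,"tz":-2.25,"spin":-1.4,"grip":0},{"tx":1.92,"ty":-3.26,"tz":-2.25,"spin":-1.4,"grip":1},{"tx":1.92,"ty":-3.26,"tz":-2.25,"spin":-1.4,"grip":1},{"tx":1.92,"ty":-3.26,"tz":-2.25,"spin":-1.4,"grip":1}]'
```

```text
time: 7.15
tool_pos: [0.6033, 0.2374, 0.0541]
tcp_rot: [0.118, 0.993, 0.002, 0.003]
force: [-0.4, 0.2, -0.2]
finger_gap: 0.564
grip_force: 61.4
```

```bash
python3 -m pendant '[{"tx":0,"ty":0,"tz":0.8,"spin":0,"grip":1},{"tx":0,"ty":0,"tz":1.6,"spin":0,"grip":1},{"tx":-0.3,"ty":0.8,"tz":2.3,"spin":0.7,"grip":1},{"tx":-0.6,"ty":1.7,"tz":2.3,"spin":1.4,"grip":1},{"tx":-0.8,"ty":2.5,"tz":2.3,"spin":1.4,"grip":1},{"tx":-0.8,"ty":3.25,"tz":2.3,"spin":1.4,"grip":1},{"tx":-0.8,"ty":3.25,"tz":1.6,"spin":1.4,"grip":1},{"tx":-0.8,"ty":3.25,"tz":0.9,"spin":1.4,"grip":1},{"tx":-0.8,"ty":3.25,"tz":0.7,"spin":1.4,"grip":1},{"tx":-0.8,"ty":3.25,"tz":0.7,"spin":1.4,"grip":0.2},{"tx":-0.8,"ty":3.25,"tz":0.7,"spin":1.4,"grip":0.2},{"tx":-0.8,"ty":3.25,"tz":1.5,"spin":1.4,"grip":0.2}]';python3 -m pendant '[{"tx":0,"ty":0,"tz":0.8,"spin":0,"grip":0.2},{"tx":-0.4,"ty":-0.6,"tz":1.4,"spin":0,"grip":0},{"tx":-0.8,"ty":-1.4,"tz":1.8,"spin":0,"grip":0},{"tx":-1.2,"ty":-2.2,"tz":1.8,"spin":0,"grip":0},{"tx":-1.6,"ty":-3,"tz":1.8,"spin":0,"grip":0},{"tx":-1.6,"ty":-3.8,"tz":1.8,"spin":0,"grip":0},{"tx":-1.6,"ty":-4.5,"tz":1.8,"spin":0,"grip":0},{"tx":-1.6,"ty":-4.5,"tz":1.8,"spin":0,"grip":0}]'; python3 -c "
from h import *
snap('wrist','w4.png')"
```

```text
time: 8.35
tool_pos: [0.5595, 0.3976, 0.1202]
tcp_rot: [0.058, 0.998, -0.002, -0.003]
force: [0.2, 0.2, -0.3]
finger_gap: 0.802
grip_force: 0.0
time: 9.15
tool_pos: [0.4819, 0.1706, 0.2182]
tcp_rot: [0.06, 0.998, 0.0, 0.003]
force: [1.0, 0.1, 0.5]
finger_gap: 0.997
grip_force: 0.0
scale 1.5625 (array([0.48185347, 0.17055259, 0.2181741 ]), array([5.98348435e-02, 9.98202102e-01, 4.72205595e-04, 3.48319844e-03]))
```

View pics/w4.png

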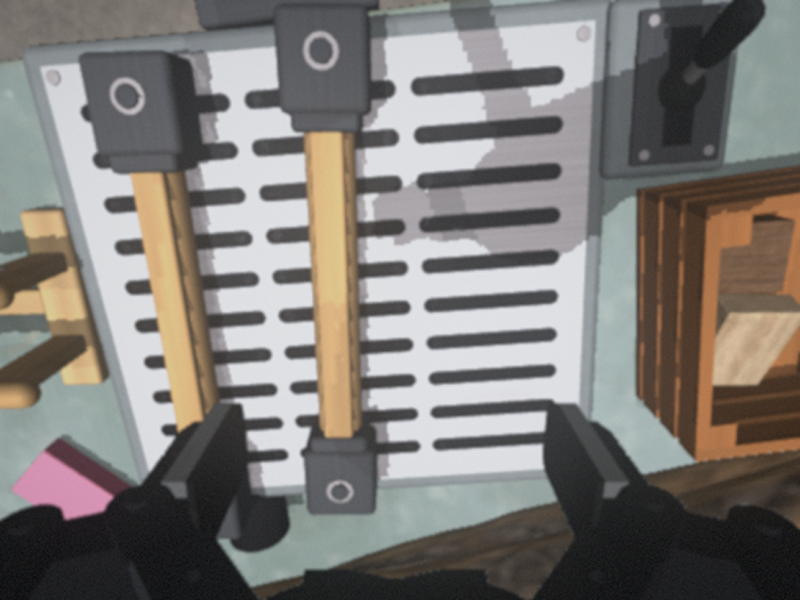

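```bash
python3 -c "
from h import *
f=lambda k,u,v,z:(print(k,np.round(wp('w4.png',u,v,z),3)))
f('1n',321,51,.081);f('1f',340,491,.081);f('2n',128,96,.081);f('2barn',160,175,.062);f('2barf',193,395,.062);f('1barn',331,132,.065);f('1barf',340,435,.065)
"
```

```text
1n [0.36  0.148 0.081]
1f [0.616 0.118 0.081]
2n [0.368 0.049 0.081]
2barn [0.408 0.046 0.062]
2barf [0.546 0.031 0.062]
1barn [0.397 0.145 0.065]
1barf [0.585 0.121 0.065]
```

```bash
python3 -m pendant '[{"tx":0.1,"ty":-0.8,"tz":0,"spin":0,"grip":0.1},{"tx":0.2,"ty":-1.6,"tz":0,"spin":0,"grip":0.1},{"tx":0.26,"ty":-2.3,"tz":-0.2,"spin":0,"grip":0.1},{"tx":0.26,"ty":-2.7,"tz":-0.9,"spin":0,"grip":0.1},{"tx":0.26,"ty":-2.7,"tz":-1.8,"spin":0,"grip":0.1},{"tx":0.26,"ty":-2.7,"tz":-2.6,"spin":0,"grip":0.1},{"tx":0.26,"ty":-2.7,"tz":-3.2,"spin":0,"grip":0.1},{"tx":0.26,"ty":-2.7,"tz":-3.4,"spin":0,"grip":0.1},{"tx":0.26,"ty":-2.7,"tz":-3.4,"spin":0,"grip":1},{"tx":0.26,"ty":-2.7,"tz":-3.4,"spin":0,"grip":1},{"tx":0.26,"ty":-2.7,"tz":-3.4,"spin":0,"grip":1},{"tx":0.26,"ty":-2.7,"tz":-3.4,"spin":0,"grip":1}]'; python3 -m pendant '[{"tx":0,"ty":0,"tz":0.1,"spin":0,"grip":1},{"tx":0,"ty":0,"tz":0.2,"spin":0,"grip":1},{"tx":0,"ty":0,"tz":0.3,"spin":0,"grip":1},{"tx":0,"ty":0,"tz":0.3,"spin":0,"grip":1},{"tx":0,"ty":0,"tz":0.3,"spin":0,"grip":1}]';  python3 -c "
from h import *
o=arm.get_obs();print(o['force'],o['torque'])
snap('wrist','w5.png')"
```

```text
time: 10.4
tool_pos: [0.4957, 0.0392, 0.0467]
tcp_rot: [0.057, 0.998, 0.0, 0.002]
force: [0.2, 0.6, 7.4]
finger_gap: 0.308
grip_force: 59.2
time: 10.9
tool_pos: [0.4936, 0.0389, 0.0583]
tcp_rot: [0.057, 0.998, -0.0, -0.001]
force: [-0.2, 0.2, -6.9]
finger_gap: 0.305
grip_force: 59.2
[-0.23654098  0.24488686 -6.92577272] [0.04249084 0.34555563 0.00071521]
scale 1.5625 (array([0.49364854, 0.0389371 , 0.05831389]), array([ 5.74572925e-02,  9.98347829e-01, -4.57501949e-05, -5.19461148e-04]))
```

View pics/w5.png

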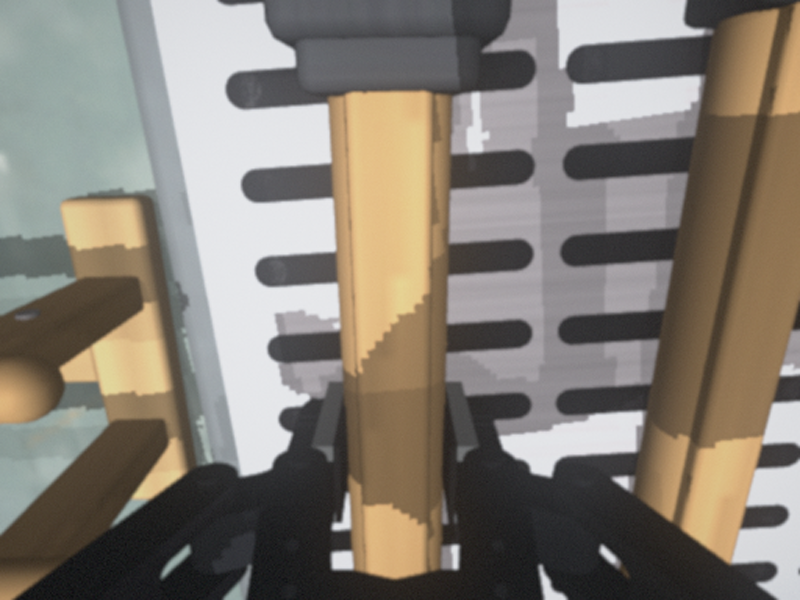

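```bash
python3 -m pendant '[{"tx":0,"ty":0,"tz":-0.1,"spin":0,"grip":1},{"tx":0,"ty":0,"tz":-0.2,"spin":0,"grip":1},{"tx":0,"ty":0,"tz":-0.3,"spin":0,"grip":1},{"tx":0,"ty":0,"tz":-0.3,"spin":0,"grip":0.4},{"tx":0,"ty":0,"tz":-0.3,"spin":0,"grip":0.4},{"tx":0.5,"ty":-0.05,"tz":-0.3,"spin":0,"grip":0.4},{"tx":1,"ty":-0.12,"tz":-0.3,"spin":0,"grip":0.4},{"tx":1,"ty":-0.12,"tz":-0.3,"spin":0,"grip":0.4},{"tx":1,"ty":-0.12,"tz":-0.3,"spin":0,"grip":1},{"tx":1,"ty":-0.12,"tz":-0.3,"spin":0,"grip":1},{"tx":1,"ty":-0.12,"tz":-0.3,"spin":0,"grip":1}]'; python3 -c "
from station import arm
o=arm.get_obs();print(o['force'],o['torque'])";python3 -m pendant '[{"tx":0,"ty":0,"tz":0.1,"spin":0,"grip":1},{"tx":0,"ty":0,"tz":0.25,"spin":0,"grip":1},{"tx":0,"ty":0,"tz":0.4,"spin":0,"grip":1},{"tx":0,"ty":0,"tz":0.5,"spin":0,"grip":1},{"tx":0,"ty":0,"tz":0.5,"spin":0,"grip":1},{"tx":0,"ty":0,"tz":0.5,"spin":0,"grip":1},{"tx":0,"ty":0,"tz":0.5,"spin":0,"grip":1}]';  python3 -c "
from h import *
for i in range(3):
  o=arm.get_obs();print(o['force'],o['torque']);arm.camera('side')
snap('side','s1.png',(180,140,330,253))"
```

```text
time: 12.05
tool_pos: [0.5443, 0.033, 0.045]
tcp_rot: [0.057, 0.998, 0.0, 0.001]
force: [0.7, -0.7, 3.9]
finger_gap: 0.304
grip_force: 60.2
[ 0.71319839 -0.67736259  3.85842983] [-0.06064448 -0.13438398  0.00431501]
time: 12.75
tool_pos: [0.5437, 0.033, 0.0683]
tcp_rot: [0.057, 0.998, -0.0, -0.0]
force: [0.9, -0.5, -6.7]
finger_gap: 0.308
grip_force: 59.3
[ 0.89971473 -0.4914014  -6.73840052] [-0.00652309  0.11560439 -0.05488144]
[-0.54494321 -0.34318464 -6.62590521] [0.02653891 0.07768932 0.02484796]
[ 0.09773628  0.49617557 -6.52045648] [ 0.05307224  0.02302962 -0.00136896]
scale 5.3097345132743365 (array([0.54375525, 0.03295018, 0.06830736]), array([ 5.74348956e-02,  9.98349173e-01, -3.80316400e-05, -4.00230370e-04]))
```

View pics/s1.png

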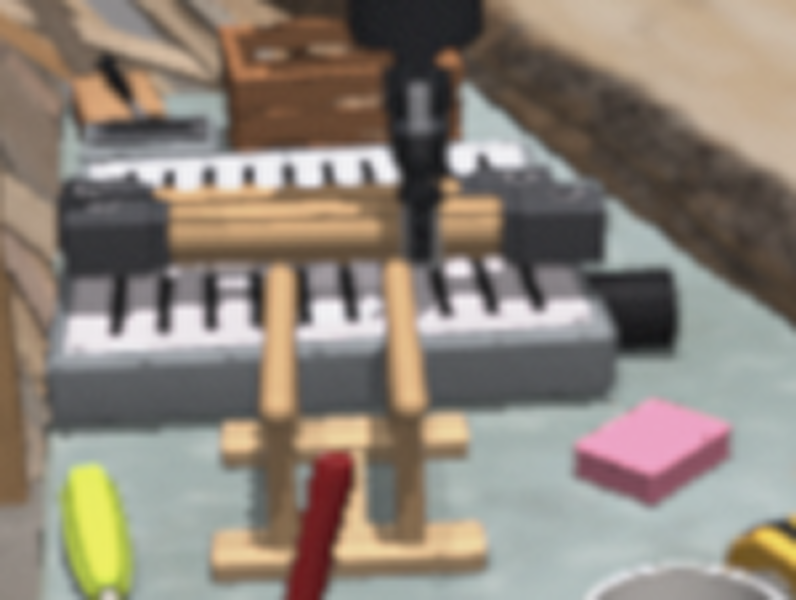

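```bash
python3 -c "
from h import *
c=arm.get_calibration('side');M=np.linalg.inv(c['world_from_camera'])
for p in [(.345,.028,.068),(.643,-.005,.068),(.345,.028,.104),(.643,-.005,.104)]:
  q=M@np.array([*p,1]);u=c['cx']+c['fx']*q[0]/-q[2];v=c['cy']-c['fy']*q[1]/-q[2]
  print((u-180)*5.31,(v-140)*5.31)
o=arm.get_obs();print(o['force'],o['torque'])
"
```

```text
60.93469841061808 286.1784615925889
605.6160996986591 269.1497910037123
55.31010394210942 225.1442856665094
606.4654501216645 207.9794599892166
[ 0.71741602 -0.19137205 -5.48945196] [ 0.04657     0.06900483 -0.03401626]
```

```bash
python3 -m pendant '[{"tx":0,"ty":0,"tz":-0.2,"spin":0,"grip":1},{"tx":0,"ty":0,"tz":-0.4,"spin":0,"grip":1},{"tx":0,"ty":0,"tz":-0.5,"spin":0,"grip":1},{"tx":0,"ty":0,"tz":-0.5,"spin":0,"grip":0.5},{"tx":0,"ty":0,"tz":-0.5,"spin":0,"grip":0.5},{"tx":0.18,"ty":-0.02,"tz":-0.5,"spin":0,"grip":0.5},{"tx":0.18,"ty":-0.02,"tz":-0.5,"spin":0,"grip":0.5},{"tx":0.18,"ty":-0.02,"tz":-0.5,"spin":0,"grip":1},{"tx":0.18,"ty":-0.02,"tz":-0.5,"spin":0,"grip":1},{"tx":0.18,"ty":-0.02,"tz":-0.5,"spin":0,"grip":1}]'; python3 -m pendant '[{"tx":0,"ty":0,"tz":0.1,"spin":0,"grip":1},{"tx":0,"ty":0,"tz":0.25,"spin":0,"grip":1},{"tx":0,"ty":0,"tz":0.4,"spin":0,"grip":1},{"tx":0,"ty":0,"tz":0.5,"spin":0,"grip":1},{"tx":0,"ty":0,"tz":0.5,"spin":0,"grip":1},{"tx":0,"ty":0,"tz":0.5,"spin":0,"grip":1}]';  python3 -c "
from h import *
for i in range(6):
  o=arm.get_obs();print(o['force'].round(2),o['torque'].round(3));arm.camera('side')
"
```

```text
time: 13.95
tool_pos: [0.554, 0.032, 0.045]
tcp_rot: [0.057, 0.998, 0.0, 0.001]
force: [1.2, 0.1, 4.3]
finger_gap: 0.306
grip_force: 60.5
time: 14.55
tool_pos: [0.553, 0.032, 0.0687]
tcp_rot: [0.057, 0.998, 0.0, -0.0]
force: [0.0, 0.3, -6.5]
finger_gap: 0.311
grip_force: 59.3
[ 0.02  0.31 -6.55] [-0.025  0.01   0.029]
[-1.12 -0.45 -5.71] [-0.052 -0.013 -0.002]
[ 0.11 -0.77 -5.75] [-0.017  0.036 -0.018]
[-0.43  0.29 -6.01] [-0.019  0.009  0.049]
[ 0.04  0.42 -6.44] [ 0.035  0.01  -0.019]
[-0.07  0.29 -5.31] [ 0.016 -0.028 -0.004]
```

```bash
python3 -m pendant '[{"tx":0,"ty":0,"tz":0.1,"spin":0,"grip":1},{"tx":0,"ty":0,"tz":0.3,"spin":0,"grip":1},{"tx":0,"ty":0,"tz":0.6,"spin":0,"grip":1},{"tx":0,"ty":0,"tz":0.9,"spin":0,"grip":1},{"tx":0,"ty":0,"tz":1.2,"spin":0,"grip":1},{"tx":0,"ty":-0.05,"tz":1.45,"spin":0,"grip":1},{"tx":-0.05,"ty":-0.15,"tz":1.6,"spin":0,"grip":1},{"tx":-0.1,"ty":-0.3,"tz":1.65,"spin":0,"grip":1},{"tx":-0.2,"ty":-0.5,"tz":1.65,"spin":0,"grip":1},{"tx":-0.3,"ty":-0.8,"tz":1.65,"spin":0,"grip":1},{"tx":-0.4,"ty":-1.1,"tz":1.65,"spin":0,"grip":1},{"tx":-0.5,"ty":-1.4,"tz":1.65,"spin":0,"grip":1}]'; python3 -m pendant '[{"tx":-0.1,"ty":-0.3,"tz":0,"spin":0,"grip":1},{"tx":-0.2,"ty":-0.6,"tz":0,"spin":0,"grip":1},{"tx":-0.3,"ty":-0.9,"tz":0,"spin":0,"grip":1},{"tx":-0.4,"ty":-1.2,"tz":0,"spin":0,"grip":1},{"tx":-0.5,"ty":-1.5,"tz":0,"spin":0,"grip":1},{"tx":-0.6,"ty":-1.8,"tz":0,"spin":0,"grip":1},{"tx":-0.7,"ty":-2.1,"tz":0,"spin":0,"grip":1},{"tx":-0.8,"ty":-2.35,"tz":0,"spin":0,"grip":1},{"tx":-0.84,"ty":-2.5,"tz":0,"spin":0,"grip":1},{"tx":-0.86,"ty":-2.58,"tz":0,"spin":0,"grip":1},{"tx":-0.86,"ty":-2.58,"tz":0,"spin":0,"grip":1},{"tx":-0.86,"ty":-2.58,"tz":0,"spin":0,"grip":1}]';python3 -c "
from h import *
o=arm.get_obs();print(o['force'].round(2),o['torque'].round(3))
snap('wrist','w6.png')"
```

```text
time: 16.05
tool_pos: [0.5271, -0.0397, 0.1506]
tcp_rot: [0.058, 0.998, -0.0, -0.001]
force: [-0.6, 0.3, -6.1]
finger_gap: 0.308
grip_force: 59.4
time: 17.25
tool_pos: [0.4851, -0.1666, 0.1512]
tcp_rot: [0.057, 0.998, 0.0, 0.0]
force: [-0.4, 0.7, -6.0]
finger_gap: 0.309
grip_force: 59.5
[-0.4   0.68 -5.98] [-0.011  0.032 -0.031]
scale 1.5625 (array([ 0.48513845, -0.16664098,  0.15123343]), array([5.72348934e-02, 9.98360713e-01, 2.32213683e-04, 1.91234611e-05]))
```

View pics/w6.png

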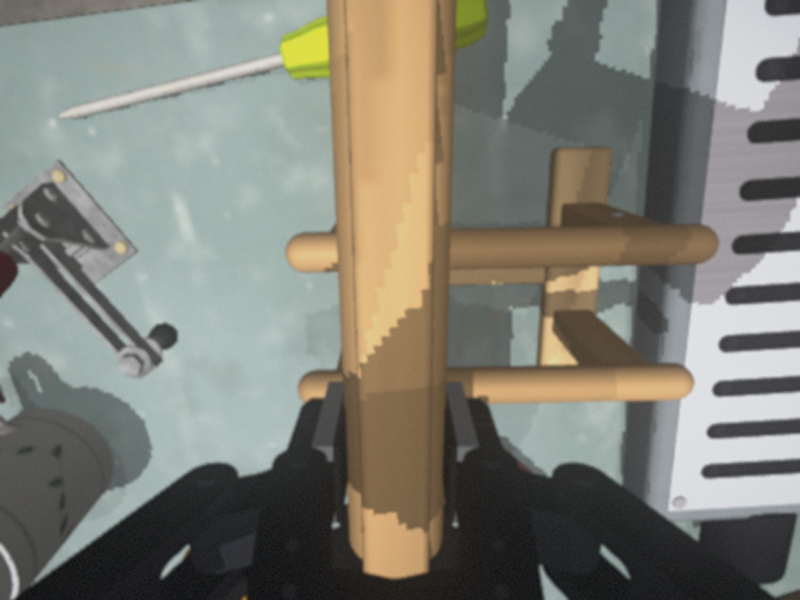

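```bash
python3 -c "
from h import *
f=lambda k,u,v,z:(print(k,np.round(wp('w6.png',u,v,z),3)))
f('nL',288,252,.092);f('nR',718,243,.092);f('fL',300,385,.092);f('fR',692,381,.092)
"
```

```text
nL [ 0.444 -0.206  0.092]
nR [ 0.46  -0.036  0.092]
fL [ 0.502 -0.211  0.092]
fR [ 0.52  -0.042  0.092]
```

```bash
python3 -m pendant '[{"tx":0,"ty":0,"tz":-0.1,"spin":0,"grip":1},{"tx":0,"ty":0,"tz":-0.3,"spin":0,"grip":1},{"tx":0,"ty":0,"tz":-0.5,"spin":0,"grip":1},{"tx":0,"ty":0,"tz":-0.7,"spin":0,"grip":1},{"tx":0,"ty":0,"tz":-0.85,"spin":0,"grip":1},{"tx":0,"ty":0,"tz":-0.92,"spin":0,"grip":1},{"tx":0,"ty":0,"tz":-0.96,"spin":0,"grip":1},{"tx":0,"ty":0,"tz":-0.96,"spin":0,"grip":1}]'; python3 -m pendant '[{"tx":0,"ty":0,"tz":-0.04,"spin":0,"grip":1},{"tx":0,"ty":0,"tz":-0.06,"spin":0,"grip":1},{"tx":0,"ty":0,"tz":-0.06,"spin":0,"grip":1}]'
```

```text
time: 18.1
tool_pos: [0.485, -0.1671, 0.1032]
tcp_rot: [0.057, 0.998, 0.0, -0.0]
force: [-0.3, 0.4, -5.9]
finger_gap: 0.309
grip_force: 59.5
time: 18.4
tool_pos: [0.485, -0.1671, 0.1003]
tcp_rot: [0.057, 0.998, -0.0, 0.0]
force: [0.7, 0.5, -6.7]
finger_gap: 0.304
grip_force: 59.5
```

```bash
python3 -m pendant '[{"tx":0,"ty":0,"tz":-0.04,"spin":0,"grip":1},{"tx":0,"ty":0,"tz":-0.04,"spin":0,"grip":1},{"tx":0,"ty":0,"tz":-0.04,"spin":0,"grip":1}]'; python3 -m pendant '[{"tx":0,"ty":0,"tz":-0.03,"spin":0,"grip":1},{"tx":0,"ty":0,"tz":-0.03,"spin":0,"grip":1},{"tx":0,"ty":0,"tz":-0.03,"spin":0,"grip":1}]'
```

```text
time: 18.7
tool_pos: [0.4855, -0.1672, 0.0999]
tcp_rot: [0.057, 0.998, -0.0, 0.001]
force: [-2.5, 1.2, 4.7]
finger_gap: 0.306
grip_force: 60.3
time: 19.0
tool_pos: [0.4858, -0.1674, 0.0998]
tcp_rot: [0.057, 0.998, -0.001, 0.002]
force: [-5.1, 1.2, 10.2]
finger_gap: 0.306
grip_force: 61.2
```

```bash
python3 -m pendant '[{"tx":0,"ty":0,"tz":0.05,"spin":0,"grip":1},{"tx":0,"ty":0,"tz":0.05,"spin":0,"grip":0.5},{"tx":0,"ty":0,"tz":0.05,"spin":0,"grip":0.45},{"tx":0,"ty":0,"tz":0.05,"spin":0,"grip":0.4},{"tx":0,"ty":0,"tz":0.4,"spin":0,"grip":0.4},{"tx":0,"ty":0,"tz":1.1,"spin":0,"grip":0.3},{"tx":0,"ty":0,"tz":2,"spin":0,"grip":0.2},{"tx":0,"ty":0.8,"tz":2,"spin":0,"grip":0.1},{"tx":0,"ty":1.6,"tz":2,"spin":0,"grip":0.1},{"tx":0,"ty":2.4,"tz":2,"spin":0,"grip":0.1},{"tx":0,"ty":3.2,"tz":2,"spin":0,"grip":0.1},{"tx":0,"ty":4,"tz":2,"spin":0,"grip":0.1}]'
python3 -c "
from h import *
snap('wrist','w7.png')
snap('side','s2.png',(180,140,330,253))
a=cv2.imread('pics/w7.png');b=cv2.imread('pics/s2.png')
cv2.imwrite('pics/c7.png',np.hstack([cv2.resize(a,(400,300)),cv2.resize(b,(400,300))]))"
```

```text
time: 20.2
tool_pos: [0.4849, 0.0345, 0.1968]
tcp_rot: [0.058, 0.998, 0.0, 0.0]
force: [0.1, 0.3, 0.1]
finger_gap: 0.899
grip_force: 0.0
scale 1.5625 (array([0.48487918, 0.03446377, 0.19682402]), array([5.75768373e-02, 9.98341036e-01, 7.20841807e-06, 2.87655420e-04]))
scale 5.3097345132743365 (array([0.48465707, 0.03981763, 0.19689019]), array([5.52509760e-02, 9.98470102e-01, 2.18389982e-03, 1.26926494e-04]))
```

View pics/c7.png

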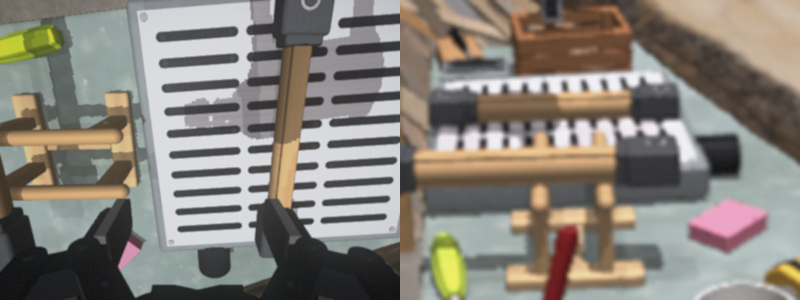

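```bash
python3 -m pendant '[{"tx":0.06,"ty":0.8,"tz":0,"spin":0,"grip":0.1},{"tx":0.06,"ty":1.6,"tz":-0.3,"spin":0,"grip":0.1},{"tx":0.06,"ty":1.95,"tz":-1,"spin":0,"grip":0.1},{"tx":0.06,"ty":1.95,"tz":-1.8,"spin":0,"grip":0.1},{"tx":0.06,"ty":1.95,"tz":-2.6,"spin":0,"grip":0.1},{"tx":0.06,"ty":1.95,"tz":-2.97,"spin":0,"grip":0.1},{"tx":0.06,"ty":1.95,"tz":-2.97,"spin":0,"grip":1},{"tx":0.06,"ty":1.95,"tz":-2.97,"spin":0,"grip":1},{"tx":0.06,"ty":1.95,"tz":-2.97,"spin":0,"grip":1},{"tx":0.06,"ty":1.95,"tz":-2.97,"spin":0,"grip":1}]'; python3 -m pendant '[{"tx":0,"ty":0,"tz":0.1,"spin":0,"grip":1},{"tx":0,"ty":0,"tz":0.2,"spin":0,"grip":1},{"tx":0,"ty":0,"tz":0.3,"spin":0,"grip":1},{"tx":0,"ty":0,"tz":0.3,"spin":0,"grip":1},{"tx":0,"ty":0,"tz":0.3,"spin":0,"grip":1}]';  python3 -c "
from h import *
for i in range(5):
  o=arm.get_obs();print(o['force'].round(2),o['torque'].round(3));arm.camera('side')"
```

```text
time: 21.3
tool_pos: [0.4896, 0.1307, 0.051]
tcp_rot: [0.058, 0.998, 0.001, 0.002]
force: [-1.1, -0.7, 6.5]
finger_gap: 0.305
grip_force: 59.9
time: 21.8
tool_pos: [0.4877, 0.1305, 0.0629]
tcp_rot: [0.057, 0.998, -0.0, -0.0]
force: [-1.1, -0.8, -6.7]
finger_gap: 0.299
grip_force: 59.3
[-1.08 -0.84 -6.66] [ 0.059  0.338 -0.017]
[ 1.    0.31 -6.4 ] [ 0.036  0.328 -0.034]
[ 0.43  0.38 -5.91] [0.076 0.382 0.007]
[ 0.14 -0.47 -6.04] [0.036 0.317 0.061]
[ 0.64  0.19 -6.01] [-0.001  0.32   0.044]
```

```bash
python3 -m pendant '[{"tx":0,"ty":0,"tz":-0.1,"spin":0,"grip":1},{"tx":0,"ty":0,"tz":-0.2,"spin":0,"grip":1},{"tx":0,"ty":0,"tz":-0.3,"spin":0,"grip":1},{"tx":0,"ty":0,"tz":-0.3,"spin":0,"grip":0.4},{"tx":0,"ty":0,"tz":-0.3,"spin":0,"grip":0.4},{"tx":0.5,"ty":-0.05,"tz":-0.36,"spin":0,"grip":0.4},{"tx":1.11,"ty":-0.12,"tz":-0.36,"spin":0,"grip":0.4},{"tx":1.11,"ty":-0.12,"tz":-0.36,"spin":0,"grip":0.4},{"tx":1.11,"ty":-0.12,"tz":-0.36,"spin":0,"grip":1},{"tx":1.11,"ty":-0.12,"tz":-0.36,"spin":0,"grip":1},{"tx":1.11,"ty":-0.12,"tz":-0.36,"spin":0,"grip":1}]'; python3 -m pendant '[{"tx":0,"ty":0,"tz":0.1,"spin":0,"grip":1},{"tx":0,"ty":0,"tz":0.25,"spin":0,"grip":1},{"tx":0,"ty":0,"tz":0.4,"spin":0,"grip":1},{"tx":0,"ty":0,"tz":0.5,"spin":0,"grip":1},{"tx":0,"ty":0,"tz":0.5,"spin":0,"grip":1},{"tx":0,"ty":0,"tz":0.5,"spin":0,"grip":1},{"tx":0,"ty":0,"tz":0.5,"spin":0,"grip":1}]';  python3 -c "
from h import *
for i in range(5):
  o=arm.get_obs();print(o['force'].round(2),o['torque'].round(3));arm.camera('side')
snap('wrist','w8.png')"
```

```text
time: 23.15
tool_pos: [0.5431, 0.1247, 0.0455]
tcp_rot: [0.057, 0.998, 0.0, 0.0]
force: [0.4, -0.9, -1.2]
finger_gap: 0.31
grip_force: 59.8
time: 23.85
tool_pos: [0.5432, 0.1244, 0.0698]
tcp_rot: [0.057, 0.998, -0.0, -0.0]
force: [-1.2, 0.0, -6.3]
finger_gap: 0.306
grip_force: 59.5
[-1.25  0.04 -6.26] [0.007 0.035 0.011]
[-0.68  0.45 -5.62] [ 0.011 -0.005 -0.027]
[-0.31  0.09 -6.21] [-0.027  0.025 -0.045]
[-0.54  0.07 -6.58] [-0.055  0.067 -0.032]
[-0.54  0.71 -5.17] [-0.003 -0.014  0.   ]
scale 1.5625 (array([0.54337167, 0.12444166, 0.06997961]), array([ 5.74235351e-02,  9.98349875e-01, -7.07010923e-05, -2.45241472e-04]))
```

View pics/w8.png

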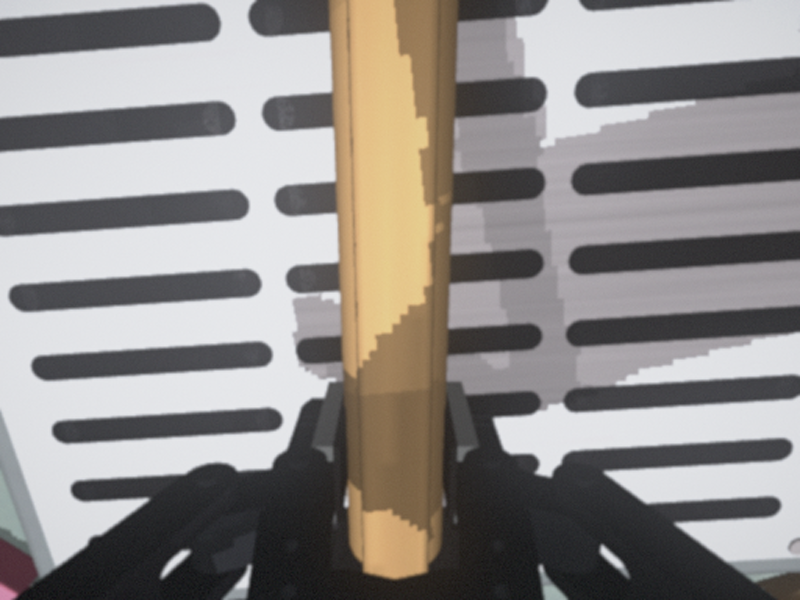

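```bash
python3 -m pendant '[{"tx":0,"ty":0,"tz":0.1,"spin":0,"grip":1},{"tx":0,"ty":0,"tz":0.3,"spin":0,"grip":1},{"tx":0,"ty":0,"tz":0.6,"spin":0,"grip":1},{"tx":0,"ty":0,"tz":0.9,"spin":0,"grip":1},{"tx":0,"ty":0,"tz":1.2,"spin":0,"grip":1},{"tx":0,"ty":-0.05,"tz":1.45,"spin":0,"grip":1},{"tx":-0.05,"ty":-0.15,"tz":1.6,"spin":0,"grip":1},{"tx":-0.1,"ty":-0.3,"tz":1.63,"spin":0,"grip":1},{"tx":-0.15,"ty":-0.5,"tz":1.63,"spin":0,"grip":1},{"tx":-0.2,"ty":-0.8,"tz":1.63,"spin":0,"grip":1},{"tx":-0.3,"ty":-1.1,"tz":1.63,"spin":0,"grip":1},{"tx":-0.4,"ty":-1.4,"tz":1.63,"spin":0,"grip":1}]'; python3 -m pendant '[{"tx":-0.1,"ty":-0.3,"tz":0,"spin":0,"grip":1},{"tx":-0.18,"ty":-0.6,"tz":0,"spin":0,"grip":1},{"tx":-0.25,"ty":-0.9,"tz":0,"spin":0,"grip":1},{"tx":-0.33,"ty":-1.2,"tz":0,"spin":0,"grip":1},{"tx":-0.4,"ty":-1.5,"tz":0,"spin":0,"grip":1},{"tx":-0.48,"ty":-1.8,"tz":0,"spin":0,"grip":1},{"tx":-0.55,"ty":-2.1,"tz":0,"spin":0,"grip":1},{"tx":-0.6,"ty":-2.4,"tz":0,"spin":0,"grip":1},{"tx":-0.63,"ty":-2.6,"tz":0,"spin":0,"grip":1},{"tx":-0.64,"ty":-2.75,"tz":0,"spin":0,"grip":1},{"tx":-0.64,"ty":-2.78,"tz":0,"spin":0,"grip":1},{"tx":-0.64,"ty":-2.78,"tz":0,"spin":0,"grip":1}]';python3 -c "
from h import *
o=arm.get_obs();print(o['tool_pos'],o['force'].round(2),o['torque'].round(3))"; python3 -m pendant '[{"tx":0,"ty":0,"tz":-0.1,"spin":0,"grip":1},{"tx":0,"ty":0,"tz":-0.3,"spin":0,"grip":1},{"tx":0,"ty":0,"tz":-0.5,"spin":0,"grip":1},{"tx":0,"ty":0,"tz":-0.7,"spin":0,"grip":1},{"tx":0,"ty":0,"tz":-0.85,"spin":0,"grip":1},{"tx":0,"ty":0,"tz":-0.92,"spin":0,"grip":1},{"tx":0,"ty":0,"tz":-0.92,"spin":0,"grip":1}]'
```

```text
time: 25.35
tool_pos: [0.5227, 0.0528, 0.1511]
tcp_rot: [0.058, 0.998, -0.0, -0.001]
force: [-0.1, 0.6, -5.7]
finger_gap: 0.304
grip_force: 59.4
time: 26.55
tool_pos: [0.4916, -0.0845, 0.1517]
tcp_rot: [0.058, 0.998, 0.0, -0.0]
force: [0.8, -0.8, -5.9]
finger_gap: 0.305
grip_force: 59.6
[ 0.49157139 -0.08451366  0.15174539] [ 0.83 -0.75 -5.95] [ 0.031  0.007 -0.047]
time: 27.25
tool_pos: [0.4911, -0.0844, 0.1049]
tcp_rot: [0.057, 0.998, 0.0, -0.001]
force: [0.3, 0.3, -6.4]
finger_gap: 0.304
grip_force: 59.6
```

```bash
python3 -m pendant '[{"tx":0,"ty":0,"tz":-0.05,"spin":0,"grip":1},{"tx":0,"ty":0,"tz":-0.09,"spin":0,"grip":1},{"tx":0,"ty":0,"tz":-0.09,"spin":0,"grip":1}]'; python3 -m pendant '[{"tx":0,"ty":0,"tz":-0.03,"spin":0,"grip":1},{"tx":0,"ty":0,"tz":-0.03,"spin":0,"grip":1}]'
```

```text
time: 27.55
tool_pos: [0.4915, -0.0845, 0.1013]
tcp_rot: [0.057, 0.998, -0.0, 0.0]
force: [-0.4, 0.3, -6.0]
finger_gap: 0.31
grip_force: 59.6
time: 27.75
tool_pos: [0.4918, -0.0846, 0.1005]
tcp_rot: [0.057, 0.998, -0.0, 0.001]
force: [0.2, -0.3, -2.2]
finger_gap: 0.309
grip_force: 59.9
```

```bash
python3 -m pendant '[{"tx":0,"ty":0,"tz":-0.02,"spin":0,"grip":1},{"tx":0,"ty":0,"tz":-0.02,"spin":0,"grip":0.55},{"tx":0,"ty":0,"tz":-0.02,"spin":0,"grip":0.45},{"tx":0,"ty":0,"tz":-0.02,"spin":0,"grip":0.4},{"tx":0,"ty":0,"tz":0.4,"spin":0,"grip":0.4},{"tx":0,"ty":0,"tz":1.1,"spin":0,"grip":0.4},{"tx":0,"ty":0.2,"tz":2,"spin":0,"grip":1},{"tx":-0.3,"ty":1,"tz":2.2,"spin":0,"grip":1},{"tx":-0.6,"ty":1.8,"tz":2.2,"spin":0,"grip":1},{"tx":-0.9,"ty":2.6,"tz":2.2,"spin":0,"grip":1},{"tx":-1.2,"ty":3.4,"tz":2.2,"spin":0,"grip":1},{"tx":-1.2,"ty":3.4,"tz":2.2,"spin":0,"grip":1}]'
python3 -c "
from h import *
snap('wrist','w9.png')
snap('side','s3.png',(180,140,330,253))
snap('top','t3.png',(90,120,410,360))
a=cv2.imread('pics/w9.png');b=cv2.imread('pics/s3.png');t=cv2.imread('pics/t3.png')
cv2.imwrite('pics/c9.png',np.vstack([np.hstack([cv2.resize(a,(400,300)),cv2.resize(b,(400,300))]),np.hstack([cv2.resize(t,(400,300)),np.zeros((300,400,3),np.uint8)])]))"
```

```text
time: 28.95
tool_pos: [0.4302, 0.0893, 0.2104]
tcp_rot: [0.054, 0.999, 0.001, 0.0]
force: [0.4, -1.4, -0.0]
finger_gap: -0.003
grip_force: 0.0
scale 1.5625 (array([0.4302176 , 0.08933704, 0.21040394]), array([5.44292336e-02, 9.98517014e-01, 1.00901614e-03, 4.61440885e-04]))
scale 5.3097345132743365 (array([0.43102222, 0.08738947, 0.21024635]), array([5.51548320e-02, 9.98477577e-01, 1.89656462e-04, 6.60660604e-04]))
scale 2.5 (array([0.43144826, 0.08610895, 0.21005381]), array([ 5.61871753e-02,  9.98420114e-01, -1.26422549e-04,  5.11332851e-04]))
```

View pics/c9.png

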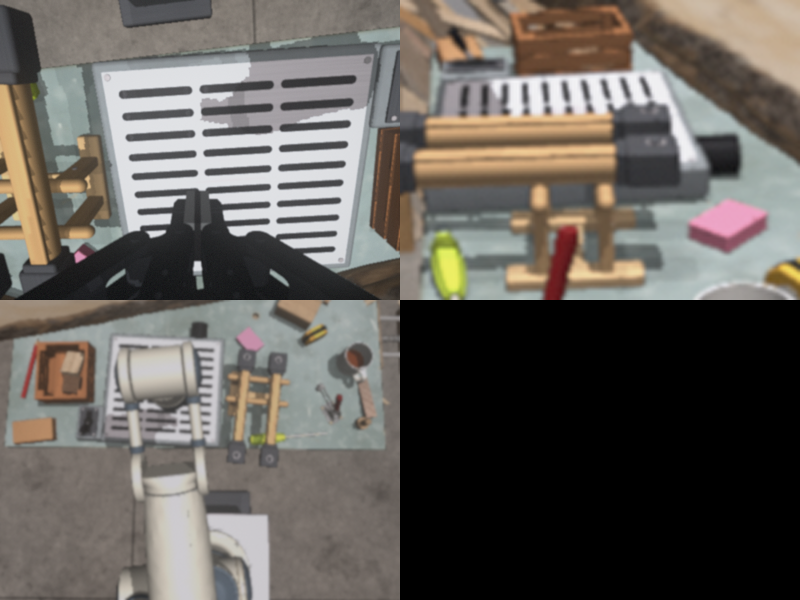

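```bash
python3 -m pendant '[{"tx":-0.4,"ty":0.8,"tz":0,"spin":0,"grip":1},{"tx":-0.8,"ty":1.6,"tz":0,"spin":0,"grip":1},{"tx":-1.2,"ty":2.4,"tz":0,"spin":0,"grip":1},{"tx":-1.6,"ty":3.2,"tz":0,"spin":0,"grip":1},{"tx":-1.9,"ty":4,"tz":0,"spin":0,"grip":1},{"tx":-2.18,"ty":4.7,"tz":0,"spin":0,"grip":1},{"tx":-2.18,"ty":5.05,"tz":0,"spin":0,"grip":1},{"tx":-2.18,"ty":5.05,"tz":0,"spin":0,"grip":1},{"tx":-2.18,"ty":5.05,"tz":-0.8,"spin":0,"grip":1},{"tx":-2.18,"ty":5.05,"tz":-1.6,"spin":0,"grip":1},{"tx":-2.18,"ty":5.05,"tz":-2.36,"spin":0,"grip":1},{"tx":-2.18,"ty":5.05,"tz":-2.36,"spin":0,"grip":1}]'
python3 -m pendant '[{"tx":0.2,"ty":0,"tz":0,"spin":0,"grip":1},{"tx":0.4,"ty":0,"tz":0,"spin":0,"grip":1},{"tx":0.6,"ty":0,"tz":0,"spin":0,"grip":1},{"tx":0.8,"ty":0,"tz":0,"spin":0,"grip":1},{"tx":1,"ty":0,"tz":0,"spin":0,"grip":1},{"tx":1.2,"ty":0,"tz":0,"spin":0,"grip":1},{"tx":1.35,"ty":0,"tz":0,"spin":0,"grip":1},{"tx":1.4,"ty":0,"tz":0,"spin":0,"grip":1},{"tx":1.4,"ty":0,"tz":0,"spin":0,"grip":1}]'
```

```text
time: 30.3
tool_pos: [0.3211, 0.334, 0.0856]
tcp_rot: [0.059, 0.998, -0.004, -0.004]
force: [0.2, 0.1, -0.3]
finger_gap: -0.002
grip_force: 0.0
time: 31.2
tool_pos: [0.393, 0.3378, 0.0914]
tcp_rot: [0.058, 0.998, -0.0, 0.0]
force: [0.9, 0.4, -0.1]
finger_gap: -0.0
grip_force: 0.0
```

```bash
python3 -m pendant '[{"tx":0.1,"ty":0,"tz":0,"spin":0,"grip":1},{"tx":0.1,"ty":0,"tz":0,"spin":0,"grip":1}]'; python3 -m pendant '[{"tx":0.1,"ty":0,"tz":0,"spin":0,"grip":1},{"tx":0.1,"ty":0,"tz":0,"spin":0,"grip":1}]'
```

```text
time: 31.4
tool_pos: [0.3975, 0.3377, 0.0912]
tcp_rot: [0.057, 0.998, -0.0, -0.0]
force: [-0.2, -0.3, 0.1]
finger_gap: -0.001
grip_force: 0.3
time: 31.6
tool_pos: [0.4019, 0.3379, 0.0914]
tcp_rot: [0.057, 0.998, -0.0, -0.001]
force: [-3.9, -0.8, 1.0]
finger_gap: 0.0
grip_force: 1.9
```

```bash
python3 -m pendant '[{"tx":0.12,"ty":0,"tz":0,"spin":0,"grip":1},{"tx":0.12,"ty":0,"tz":0,"spin":0,"grip":1}]'; python3 -m pendant '[{"tx":0.1,"ty":0,"tz":0,"spin":0,"grip":1},{"tx":0.1,"ty":0,"tz":0,"spin":0,"grip":1}]'
```

```text
time: 31.8
tool_pos: [0.403, 0.338, 0.091]
tcp_rot: [0.056, 0.998, -0.001, -0.007]
force: [-24.4, -2.0, 7.2]
finger_gap: 0.002
grip_force: 12.4
time: 32.0
tool_pos: [0.4036, 0.3382, 0.0908]
tcp_rot: [0.055, 0.998, -0.002, -0.012]
force: [-40.6, -3.6, 15.2]
finger_gap: 0.001
grip_force: 21.5
```

Hard against the on stop. Retreat and look.

```bash
python3 -m pendant '[{"tx":-0.4,"ty":0,"tz":0,"spin":0,"grip":1},{"tx":-0.9,"ty":0,"tz":0,"spin":0,"grip":1},{"tx":-0.9,"ty":0,"tz":0.8,"spin":0,"grip":1},{"tx":-0.9,"ty":0,"tz":1.7,"spin":0,"grip":1},{"tx":-0.5,"ty":0,"tz":2.6,"spin":0,"grip":1},{"tx":0.1,"ty":-0.6,"tz":3,"spin":0,"grip":1},{"tx":0.7,"ty":-1.2,"tz":3,"spin":0,"grip":1},{"tx":1.2,"ty":-1.2,"tz":3,"spin":0,"grip":1},{"tx":1.2,"ty":-1.2,"tz":3,"spin":0,"grip":1},{"tx":1.2,"ty":-1.2,"tz":3,"spin":0,"grip":1}]'
python3 -c "
from h import *
snap('wrist','w10.png')
snap('top','t4.png',(90,120,410,360))
a=cv2.imread('pics/w10.png');t=cv2.imread('pics/t4.png')
cv2.imwrite('pics/c10.png',np.hstack([cv2.resize(a,(400,300)),cv2.resize(t,(400,300))]))"
```

```text
time: 33.0
tool_pos: [0.4739, 0.2777, 0.2415]
tcp_rot: [0.058, 0.998, -0.0, -0.0]
force: [-0.4, -0.4, 0.7]
finger_gap: 0.0
grip_force: 0.0
scale 1.5625 (array([0.47386826, 0.27774935, 0.24145084]), array([ 5.79047431e-02,  9.98322095e-01, -1.45867165e-04, -1.16630937e-04]))
scale 2.5 (array([0.47332683, 0.2780727 , 0.24165113]), array([ 5.74230523e-02,  9.98349931e-01, -5.78566272e-05, -6.65293295e-05]))
```

View pics/c10.png

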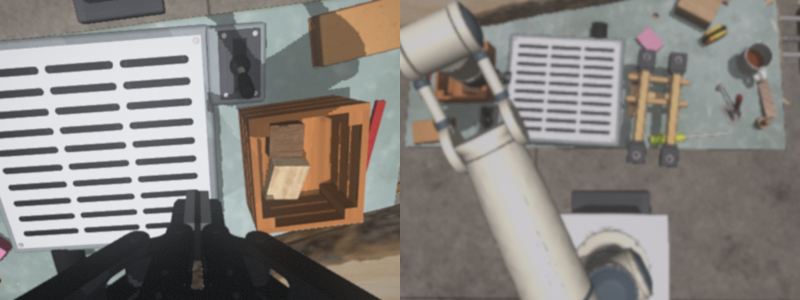

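```bash
python3 -c "
from h import *
snap('wrist','w11.png',(250,10,350,85))
print(wp('w10.png',482,134,.107))"
```

```text
scale 8.0 (array([0.4730195 , 0.27831757, 0.2418661 ]), array([5.70696727e-02, 9.98370194e-01, 2.89195993e-05, 9.10388094e-05]))
[0.39827617 0.33004865 0.107     ]
```

View pics/w11.png

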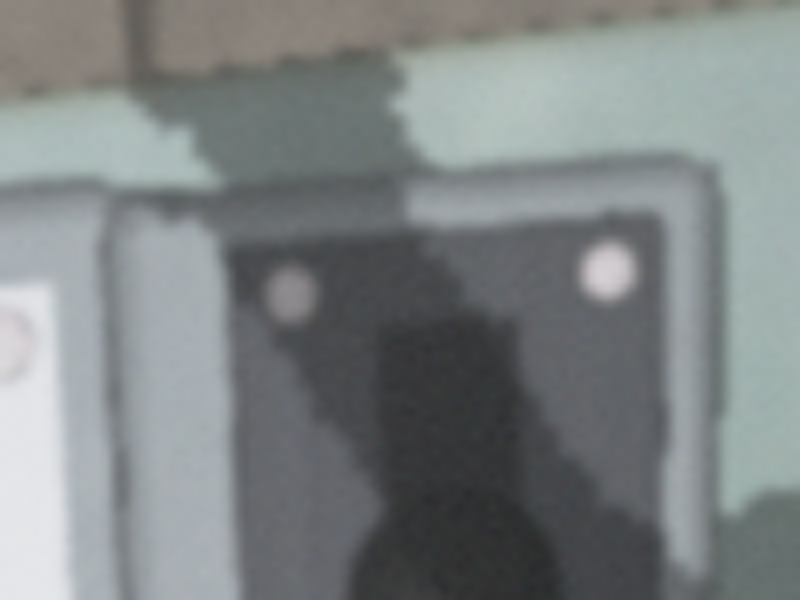

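```bash
python3 -c "
from h import *
o=arm.get_obs();T=np.eye(4);T[:3,:3]=R.from_quat(o['tcp_rot']).as_matrix();T[:3,3]=o['tool_pos']
c=arm.get_calibration('wrist');M=np.linalg.inv(T@c['mount'])
for n,p in [('pivot',(.396,.336,.053)),('on',(.426,.338,.107)),('mid',(.396,.338,.115)),('off',(.366,.338,.107))]:
  q=M@np.array([*p,1]);print(n,c['cx']+c['fx']*q[0]/-q[2],c['cy']-c['fy']*q[1]/-q[2])
snap('wrist','w12.png',(270,40,350,100))"
```

```text
pivot 304.86090324057585 83.60926560861368
on 319.4293772071768 121.23819572239317
mid 319.48508451155357 82.93509014903071
off 315.5438318634578 41.95291157138553
scale 10.0 (array([0.47287658, 0.27842171, 0.24198046]), array([5.69184615e-02, 9.98378812e-01, 9.29139006e-05, 1.67188896e-04]))
```

View pics/w12.png

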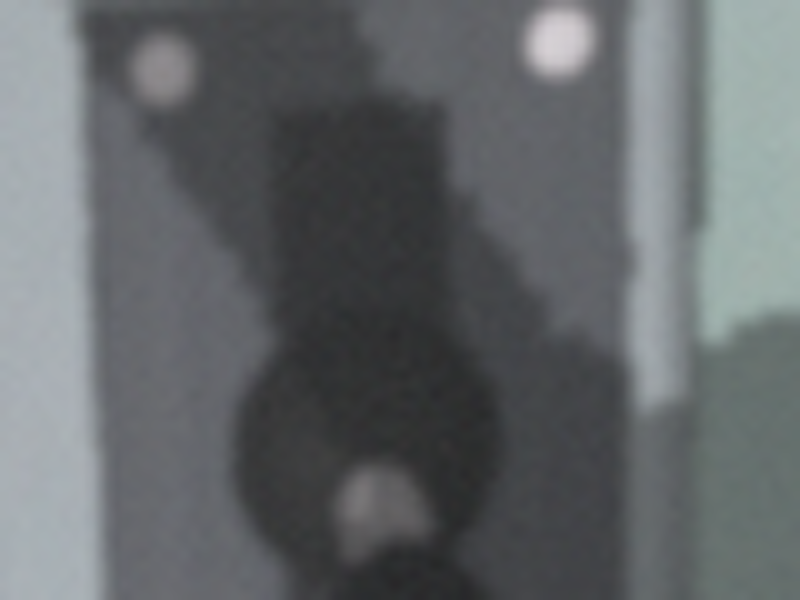

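The hub at raw (306,84) has its stem leaning towards +x, and the 40 N reading showed it hard against the stop, so the lever is fully on.

```bash
python3 -c "
from station import arm
print(arm.sign_off())"
```

```text
the job is handed in; nothing more can be done
None
```

The job is done and handed in at about 33 s: lever pushed off, block and cube in the crate (no stick in sight), both rails level on the rack, lever thrown fully on, mug, bench dog and pink look-alike untouched.

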